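Load a roll of lens tissue on its dispenser

TASK

Take the roll of lens tissue off the slanting peg of the storage stand and mount it on the upright spindle of the dispenser, fully down so that it sits flat on the seat. Then slip the steel retaining ring over the spindle so that it lies flat on top of the roll, let go, and leave the other things on the bench where they are.

Things in the scene. Friction and masses are not known exactly. Their poses are not given: they have to be found in the camera images.
- roll: White paper roll on a brown core: rigid cylinder, 54 mm diameter, 60 mm long, 80 to 150 g, 20 mm through bore; both ends alike. Origin: centre of the end face that is lower at the start; z along the axis to the other end. It starts on the slanting peg of the stand, its end flat on the slanting face, axis leaning 30 degrees from vertical; it slides off along its axis.
- roll_mid (a point): Middle of the roll: on its axis, 30 mm from each end.
- peg_stand: Fixed white bent-metal storage stand, base 120 x 100 x 8 mm, with a slanting 90 x 90 mm plate from which a black peg, 16 mm in diameter and 45 mm long, stands at right angles. The peg's top leans 30 degrees from vertical towards the stand's own -x side (roughly towards the robot). Origin: on the bench under the peg's foot.
- peg_foot (a point): Centre of the slanting face, where the peg begins, 45 mm above the bench. Its axes are those of the stand (z straight up, not along the peg).
- dispenser: Fixed grey plate, 190 mm (x, -65 to +125) by 110 mm (y), 12 mm thick, with a round seat 58 mm wide and 4 mm high; on it the upright steel spindle, 16 mm diameter, 84 mm tall, its last 8 mm tapering to 8 mm. A thin guide post, 74 mm high over the bench with an 18 mm head, stands 100 mm from the spindle on its +x side. Origin: on the bench on the spindle axis.
- spindle_foot (a point): On the spindle's axis at the top of the seat, 16 mm above the bench: where the roll's lower end must come to rest. z is up; the spindle's tip is 84 mm above this point.
- ring: Plain steel ring, 36 mm outside diameter, 18 mm high, with a 19 mm through hole, 80 to 125 g, lying flat on the bench at the start. Both faces are alike. Origin: centre of its underside, z along its axis.
- ring_mid (a point): Middle of the ring: on its axis, 9 mm from each face.
- eyepiece: Bystander: loose microscope eyepiece, black head on an aluminium barrel, 38 mm in diameter and 48 mm high, standing on the bench. Origin: centre of its underside.
- slide_box: Bystander: loose white and clear slide box, 82 x 32 x 24 mm, long side along its x. Origin: centre of its underside.
- hex_key: Bystander: loose L-shaped dark steel hex key, 6 mm thick, lying flat; the 90 mm long leg runs along its x from -50 to +40 mm, the 25 mm short leg turns to +y at its end. Origin: on the bench under the long leg.
Things that resemble listed ones, but are neither listed nor needed, are in the scene too. Several things look just like the ring: the one meant starts farthest to the robot's right.

How it is judged:
On the way:
1. the roll is on the spindle, upright and fully down on the seat, the ring not yet on it (z of roll_mid in the frame of spindle_foot between 0.026 and 0.034 m and horizontal distance between roll_mid and spindle_foot below 0.006 m and angle between the z axis of roll and the z axis of spindle_foot, either way round below 0.09 rad and horizontal distance between ring_mid and spindle_foot above 0.03 m), for 0.2 s.
At the end, for the whole second after the job is handed in: Roll on the spindle: its middle 30 mm (within 4) above the seat, within 6 mm of the spindle axis, upright within 5 degrees. Ring on the spindle, flat on the roll: its middle 69 mm (within 5) above the seat, within 6 mm of the axis, upright within 6.8 degrees. Both at rest (z of roll_mid in the frame of spindle_foot between 0.026 and 0.034 m and horizontal distance between each of roll_mid, ring_mid and spindle_foot below 0.006 m and angle between the z axis of roll and the z axis of spindle_foot, either way round below 0.09 rad and z of ring_mid in the frame of spindle_foot between 0.064 and 0.074 m and angle between the z axis of ring and the z axis of spindle_foot, either way round below 0.12 rad and linear speed of each of roll, ring below 0.02 m/s); the robot touches nothing.
It fails at once if the eyepiece is moved more than 30 mm (distance of eyepiece from where it was at the start of the episode above 0.03 m).
It fails at once if the slide box is moved more than 30 mm (distance of slide_box from where it was at the start of the episode above 0.03 m).
It fails at once if the hex key is moved more than 30 mm (distance of hex_key from where it was at the start of the episode above 0.03 m).
It also fails if it takes over 69 s, if anything falls off the work surface, if the arm or the gripper's body presses on something with over 40 N, if the wrist force passes 120 N, or if a joint passes its speed limit or range.

ROBOT

A 7-joint arm with a two-finger parallel gripper is mounted at the origin on the work surface. World frame = base frame: x ahead of the robot, y to its left, z up, the work surface at z = 0. Lengths are in m, angles in rad, forces in N, time in s.
With the tool pointing down it reaches from about 0.35 to 0.9 m from the base axis. Payload 8.1 kg.
Tool frame: the origin (TCP) lies at the very end of the fingers, on their centre line; the grasp point (between the pads) lies 19 mm behind it; z points along the fingers, x is the direction in which the jaws open and shut, and the axes are right-handed (so a half turn about z gives the same grasp; the last joint's range is limited). The gripper opens to 92 mm and grips with 3 to 60 N. Pads are 19 mm wide; open, the fingers measure 130 mm over their backs; the gripper's body (75 mm by 190 mm) begins 47 mm behind the grasp point.
Start: joints at [1.098, 0.434, 0.025, 1.573, -0.012, 1.134, -0.075], TCP at [0.226, -0.583, 0.227] pointing down, gripper open.
Joint ranges: [-2.62, 2.62], [-0.44, 2.09], [-1.27, 1.32], [0.08, 2.57], [-1.32, 4.46], [0.12, 2], [-2.74, 2.74]. Speed limits (rad/s): [2.22, 2.22, 3.01, 3.01, 3.14, 3.14, 3.14].

INTERFACE

Orientations are given as a rotation vector (axis times angle).
In Python, from cell import status, viewer, arm gives the robot as it stands.
- The arm moves only by the tool jog_arm, never from a script. Its argument "commands" is text: rows parted by semicolons, each of 7 numbers parted by spaces: the closure, from -1 (fully open) to 1 (shut), then the shift along the world's x, y, z normalised to -1 to 1, where 1 is 0.3 m, then the turn, a rotation vector about the world's x, y, z normalised to -1 to 1, where 1 is 2 pi rad. In form: jaw dx dy dz wx wy wz; .... A call has exactly 5 rows; each row shifts and turns the commanded pose from where the row before left it; what a row does not reach is not made up. A row lasts 1/10 s, in which the tool goes at most 50 mm and 8.59 degrees, less where a joint would pass 70% of its speed; a pose out of reach is approached as far as the arm can. A call with a number of a shift or a turn outside -1 to 1 is refused whole. A call with a gripper value outside its range is refused whole. The fingers move at their own pace and stop on an object; "force" is the grip in N (left out, the last holds). Time passes only in rows, so rows that do not move let the fingers close, or fill a call up. It gives the time, the measured TCP pose, the force and the opening at its end, in the units of the state.
- status.observe(): the state, without advancing time (a new reading comes with each control period).
- viewer.get_image(name): name is "scene" or "top" or "wrist"; returns a dict with "pixels" (420x560x3 uint8, red, green, blue), "z_map" (420x560 float32, m along the optical axis (not along the pixel's ray), 0 where there is no reading), "camera_matrix" (3x3 intrinsics, pixels), "R" (3x3) and "t" (3): a world point X has camera coordinates R X + t. Camera axes: x right, y down, z forward; pixel columns grow to the right and rows downward; lengths in m; the calibration is good to about 2 mm. A picture is of the moment at which its call begins.
- arm.sign_off(): hands the job in, once; it reports no verdict.
The state is a dict: "clock": time; "joints": joint angles; "dq": joint speeds; "joint_efforts": joint torques, N m; "position": TCP position; "ee_rot": TCP orientation; "force": force on the tool from outside, world axes, zero at the start; "ft_torque": the same for the moment, N m; "width": opening from 0.0 (shut) to 1.0 (fully open).
Only numpy, scipy, OpenCV 4.12 (cv2) and the standard library are available. Lean on these libraries where they do the work, as an engineer would, in place of code of your own. Each camera call takes 0.05 s, during which the arm holds its last target. There are 200 camera calls.

## Working session

There is one attempt and no reset: what is moved stays moved. The work goes in short steps, Python scripts to look and compute and a tool call to move; the robot and the scene stay as the last step left them, time stands still between calls to the robot, and variables do not carry over. Pictures are saved under pics/ and viewed, about 8 in all and at most 12, crops included, and the job is handed in when it is done.

Besides the shell and the picture viewer there is one more tool, called as name(argument=value, ...) on one line, values as JSON. jog_arm: Moves the arm, as the interface text tells. Scaled input: -1 to 1 covers 0.3 m each way for a shift and 2 pi rad each way for a turn. Its arguments: {"type":"object","properties":{"commands":{"type":"string"},"force":{"type":"number"}},"required":["commands"]}

```bash
mkdir -p pics; cat > h.py <<'E'
import numpy as np, cv2
from cell import status, viewer, arm
def grab(n):
    d=viewer.get_image(n); np.savez(f'{n}.npz',**d); return d
def save(d,f): cv2.imwrite('pics/'+f,cv2.cvtColor(d['pixels'],cv2.COLOR_RGB2BGR))
def world(d):
    z=d['z_map'];K=d['camera_matrix'];v,u=np.mgrid[:z.shape[0],:z.shape[1]]
    c=np.stack([(u-K[0,2])/K[0,0]*z,(v-K[1,2])/K[1,1]*z,z],-1)
    w=(c-d['t'])@d['R']; w[z==0]=np.nan; return w
E
python3 - <<'E'
from h import *
print(status.observe())
for n in('top','scene'):
    d=grab(n);save(d,n+'0.png')
    print(n,d['camera_matrix'][0,0],-d['R'].T@d['t'],d['R'])
E
```

```text
{'clock': 0.0, 'joints': array([ 1.0983985 ,  0.43521783,  0.0249326 ,  1.57408583, -0.01154264,
        1.13399081, -0.07506639]), 'dq': array([ 0.00010737, -0.00144769, -0.00050244,  0.00086381, -0.00110021,
       -0.00191477,  0.00093109]), 'joint_efforts': array([-7.07374074e-04, -6.67849803e+01,  9.85032097e-01, -3.14456964e+01,
       -6.04828703e-02,  4.27530985e-02,  6.73501404e-05]), 'position': array([ 0.22566088, -0.58229956,  0.22595208]), 'ee_rot': array([-2.59140203e+00,  1.77472617e+00,  2.16247129e-03]), 'force': array([-0.46790028, -0.14285156, -0.49018146]), 'ft_torque': array([-0.01513073, -0.05786426, -0.03249049]), 'width': 1.0018245730789879}
top 490.0984429947677 [0.41487325 0.01720485 0.96456233] [[ 0.01447398 -0.99969411  0.02005473]
 [-0.98856464 -0.01731796 -0.14979998]
 [ 0.15010146 -0.01765719 -0.98851291]]
scene 491.7135126267665 [0.93106777 0.32994017 0.7089002 ] [[-0.6902042   0.72354544  0.0100086 ]
 [ 0.55999996  0.54285242 -0.62586844]
 [-0.45827744 -0.42637221 -0.77986443]]
```

View pics/top0.png

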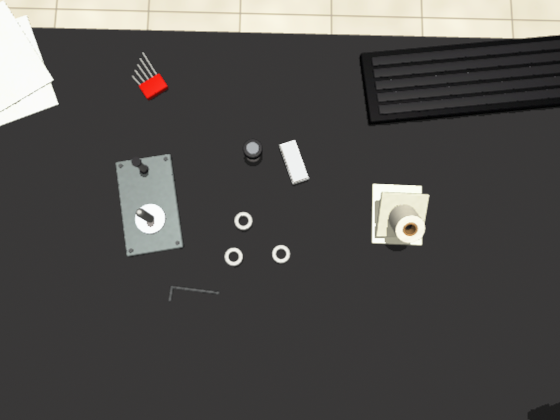

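View pics/scene0.png

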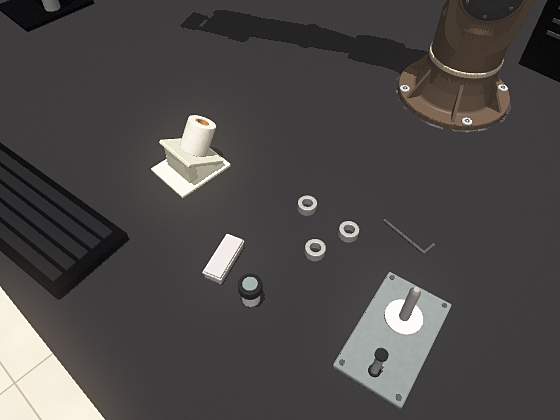

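Top view: ring meant at (281,254), the farthest right; spindle tip (139,212) with seat (150,219); roll top at (409,229); guide post (137,162); hex key (195,291). Scene view: the roll at (198,135), spindle at (412,300). Now measuring.

```bash
cat > m.py <<'E'
from h import *
from scipy.optimize import least_squares
W={};P={}
for n in('top','scene'):
    d=dict(np.load(n+'.npz'));W[n]=world(d);P[n]=d['pixels'].astype(int)
t=W['top'];s=W['scene']
print('bench z',np.nanmedian(t[330:380,200:400,2]),np.nanmedian(s[50:100,300:350,2]))
# rings
def circ(p,r):
    f=least_squares(lambda q:np.hypot(p[:,0]-q[0],p[:,1]-q[1])-r,p[:,:2].mean(0),loss='soft_l1',f_scale=.002);return f.x
for n,cs in(('top',[(281,254),(243,221),(233,257)]),('scene',[(307,205),(348,231),(315,250)])):
    for u,v in cs:
        p=W[n][v-14:v+15,u-14:u+15].reshape(-1,3);p=p[(p[:,2]>.014)&(p[:,2]<.023)]
        print(n,'ring',len(p),((p.min(0)+p.max(0))/2).round(4),np.ptp(p,0).round(3),p[:,2].max().round(4))
# spindle: tall points; post
for n,(a,b,c,e) in(('top',(180,240,120,175)),('scene',(275,335,385,435))):
    p=W[n][a:b,c:e].reshape(-1,3);
    q=p[(p[:,2]>.03)&(p[:,2]<.088)];print(n,'spindle',len(q),q.mean(0).round(4),circ(q,.008).round(4),p[:,2].max().round(4))
    q=p[(p[:,2]>.0935)];print('  tip',len(q),q.mean(0).round(4))
    q=p[(p[:,2]>.0135)&(p[:,2]<.02)];print('  seat',len(q),((q.min(0)+q.max(0))/2).round(4),np.ptp(q,0).round(3),np.median(q[:,2]))
for n,(a,b,c,e) in(('top',(145,180,125,155)),('scene',(340,380,365,395))):
    p=W[n][a:b,c:e].reshape(-1,3);q=p[p[:,2]>.03];print(n,'post',len(q),((q.min(0)+q.max(0))/2).round(4),q[:,2].max().round(4))
# roll: joint fit of cylinder + end + slanted plate
for n,(a,b,c,e) in(('top',(180,255,365,435)),('scene',(105,200,145,240))):
    p=W[n][a:b,c:e].reshape(-1,3);p=p[np.isfinite(p[:,2])]
    q=p[(p[:,2]>.004)&(p[:,2]<.011)];r=cv2.minAreaRect((q[:,:2]*1000).astype(np.float32));print(n,'base',r)
    P[n+'r']=p[p[:,2]>.014]
allp=np.vstack([P['topr'],P['scener']])
print(len(P['topr']),len(P['scener']),allp.max(0),allp.min(0))
# params: foot xyz, azimuth of lean, tilt
def res(x,p,full=False):
    th=x[4];a=np.array([np.cos(x[3])*np.sin(th),np.sin(x[3])*np.sin(th),np.cos(th)])
    w=p-x[:3];h=w@a;r=np.linalg.norm(w-h[:,None]*a,axis=1)
    cyl=np.where((h>-.003)&(h<.065),abs(r-.027),1);end=np.where(r<.03,abs(h-.06),1);pl=np.where((r<.07),abs(h),1)
    return np.minimum(np.minimum(np.minimum(cyl,end),pl),.008)
for nm,p in(('top',P['topr']),('scene',P['scener']),('all',allp)):
    best=None
    for az in(2.6,3.0,3.4,3.8):
        f=least_squares(res,[.41,-.3,.045,az,.5236],args=(p,),loss='soft_l1',f_scale=.002,x_scale=[.01,.01,.01,.1,.1])
        if best is None or f.cost<best.cost:best=f
    print(nm,best.x.round(4),best.cost,np.median(res(best.x,p)))
E
python3 m.py
```

```text
bench z 0.001970569658522251 -0.00030609116950804235
top ring 190 [ 0.4815 -0.0162  0.0189] [0.033 0.035 0.008] 0.0226
top ring 189 [0.5452 0.0576 0.0185] [0.035 0.033 0.009] 0.0229
top ring 194 [0.4753 0.0752 0.0186] [0.035 0.033 0.009] 0.0229
scene ring 189 [ 0.4839 -0.0157  0.0174] [0.035 0.035 0.006] 0.0206
scene ring 215 [0.4771 0.0753 0.018 ] [0.035 0.036 0.008] 0.0219
scene ring 234 [0.5471 0.0583 0.0174] [0.037 0.035 0.006] 0.0205
top spindle 74 [0.5436 0.2336 0.0593] [0.5466 0.2392] nan
  tip 57 [0.5455 0.2378 0.0987]
  seat 1712 [0.564  0.2468 0.0167] [0.118 0.112 0.006] 0.015174349893769193
scene spindle 225 [0.5535 0.2401 0.0598] [0.5474 0.2387] nan
  tip 74 [0.5499 0.2392 0.0975]
  seat 948 [0.5367 0.2355 0.0167] [0.102 0.106 0.006] 0.01577894440736039
top post 116 [0.6443 0.2562 0.0544] 0.0783
scene post 238 [0.6459 0.2564 0.0539] 0.0771
top base ((559.5771484375, -252.3504638671875), (139.238525390625, 151.89022827148438), 89.1507797241211)
scene base ((538.2155151367188, -277.9794616699219), (238.53599548339844, 152.7100372314453), 49.48509979248047)
2227 2224 [ 0.62074482 -0.19580617  0.11403677] [ 0.50074655 -0.29253472  0.01401418]
top [ 0.41   -0.3     0.045   2.6     0.5236] 0.02782062491300212 0.008
scene [ 0.41   -0.3     0.045   2.6     0.5236] 0.027783147645494707 0.008
all [ 0.41   -0.3     0.045   2.6     0.5236] 0.05560377255849683 0.008
```

```bash
sed -i 's/\[.41,-.3,.045,az,.5236\]/[.555,-.245,.045,az,.5236]/' m.py; cat >> m.py <<'E'
x=best.x;a=np.array([np.cos(x[3])*np.sin(x[4]),np.sin(x[3])*np.sin(x[4]),np.cos(x[4])])
print('axis',a,'mid',x[:3]+.03*a,'top',x[:3]+.06*a)
for k in('topr','scener'):
    w=P[k]-x[:3];h=w@a;r=np.linalg.norm(w-h[:,None]*a,axis=1);m=(h>.01)&(h<.055)&(r<.04);e=(r>.012)&(r<.025)&(h>.05);l=(abs(h)<.008)&(r>.035)
    print(k,'r',np.median(r[m]),'end h',np.median(h[e]),'plate h',np.median(h[l]))
E
python3 m.py | tail -7
```

```text
2227 2224 [ 0.62074482 -0.19580617  0.11403677] [ 0.50074655 -0.29253472  0.01401418]
top [ 0.5535 -0.2457  0.046   3.1095  0.5257] 0.0028346407521977987 0.0008589327668227092
scene [ 0.5541 -0.2463  0.0435  3.0961  0.5151] 0.006515802203226686 0.0010256425800936504
all [ 0.5535 -0.2461  0.045   3.0969  0.5187] 0.010809774922758609 0.0012210654089540919
axis [-0.49523683  0.02215156  0.86847556] mid [ 0.53865631 -0.24545725  0.07107275] top [ 0.52379921 -0.2447927   0.09712702]
topr r 0.026982414383182274 end h 0.06091810899922122 plate h 0.0010551983806372789
scener r 0.026799744520613115 end h 0.05866996124218356 plate h -0.0015578596971510452
```

```bash
cat > plan.py <<'E'
import sys
from h import *
from scipy.spatial.transform import Rotation as Ro
AZ,T=3.10,.5236
A=np.array([np.cos(AZ)*np.sin(T),np.sin(AZ)*np.sin(T),np.cos(T)]);FOOT=np.array([.5535,-.2461,.045])
def frame(z,x):
    x=x-z*(x@z);x/=np.linalg.norm(x);return np.stack([x,np.cross(z,x),z],1)
TILT=frame(-A,np.array([np.sin(AZ)*-1,np.cos(AZ),0])); DOWN=frame(np.array([0,0,-1.]),np.array([0,-1.,0]))
def to(p,R):
    s=status.observe();d=np.array(p)-s['position'];w=(Ro.from_matrix(R)*Ro.from_rotvec(s['ee_rot']).inv()).as_rotvec()
    print('t',s['clock'],'shift',(d/.3).round(4),'turn',(w/2/np.pi).round(4),'rows>=',max(np.linalg.norm(d)/.05,np.linalg.norm(w)/.15).round(1),'F',s['force'].round(1),'w',round(s['width'],3),'q',s['joints'].round(2))
E
python3 -c "
from plan import *
print(TILT,FOOT+.1*A,FOOT+.025*A)
to(FOOT+.1*A,TILT)"
```

```text
[[-4.15806624e-02 -8.65275810e-01  4.99568635e-01]
 [-9.99135150e-01  3.60098845e-02 -2.07903753e-02]
 [-3.37463318e-19 -5.00001060e-01 -8.66024792e-01]] [ 0.50354314 -0.24402096  0.13160248] [ 0.54101078 -0.24558024  0.06665062]
t 0.1 shift [ 0.9262  1.1277 -0.3147] turn [ 0.0135 -0.0828 -0.064 ] rows>= 9.0 F [0.2 0.2 0.4] w 1.001 q [ 1.1   0.44  0.02  1.57 -0.01  1.13 -0.08]
```

jog_arm(commands="-1 .075 .1 0 .0012 -.008 -.0064;-1 .075 .1 0 .0012 -.008 -.0064;-1 .075 .1 0 .0012 -.008 -.0064;-1 .075 .1 0 .0012 -.008 -.0064;-1 .075 .1 0 .0012 -.008 -.0064", force=25)

```text
clock: 0.6
position: [0.3389, -0.4314, 0.2265]
ee_rot: [-2.255, 1.909, -0.277]
force: [1.0, 0.5, 0.2]
width: 1.0
```

jog_arm(commands="-1 .075 .1 0 .0012 -.008 -.0064;-1 .075 .1 0 .0012 -.008 -.0064;-1 .075 .1 0 .0012 -.008 -.0064;-1 .075 .1 0 .0012 -.008 -.0064;-1 .075 .1 0 .0012 -.008 -.0064")

```text
clock: 1.1
position: [0.4512, -0.2816, 0.2267]
ee_rot: [-1.902, 1.986, -0.521]
force: [0.7, 0.2, 0.9]
width: 0.999
```

```bash
python3 -c "
from plan import *
to(FOOT+.1*A,TILT)"
```

```text
t 1.1 shift [ 0.1745  0.1253 -0.3169] turn [ 0.001  -0.0028  0.0006] rows>= 2.3 F [0.7 0.2 0.9] w 0.999 q [ 0.85  0.11 -0.23  2.16 -0.53  0.5  -0.56]
```

jog_arm(commands="-1 .06 .04 -.1 .001 -.0028 .0006;-1 .06 .04 -.1 0 0 0;-1 .0545 .045 -.117 0 0 0;-1 0 0 0 0 0 0;-1 0 0 0 0 0 0")

```text
clock: 1.6
position: [0.5028, -0.2447, 0.1309]
ee_rot: [-1.894, 1.969, -0.523]
force: [1.1, -0.0, 0.3]
width: 0.997
```

```bash
python3 -c "
from plan import *
to(FOOT+.1*A,TILT);to(FOOT+.025*A,TILT)
d=grab('wrist');save(d,'w1.png');d=grab('scene');save(d,'s1.png')
"; python3 -c "
import cv2,numpy as np
cv2.imwrite('pics/c1.png',np.hstack([cv2.imread('pics/w1.png')[:, :400],cv2.resize(cv2.imread('pics/s1.png')[60:270,100:300],(400,420))]))"
```

```text
t 1.6 shift [0.0026 0.0023 0.0024] turn [-0.0002 -0.0005 -0.0005] rows>= 0.0 F [ 1.1 -0.   0.3] w 0.997 q [ 0.81  0.31 -0.36  2.24 -0.69  0.17 -0.46]
t 1.6 shift [ 0.1275 -0.0029 -0.2141] turn [-0.0002 -0.0005 -0.0005] rows>= 1.5 F [ 1.1 -0.   0.3] w 0.997 q [ 0.81  0.31 -0.36  2.24 -0.69  0.17 -0.46]
```

View pics/c1.png

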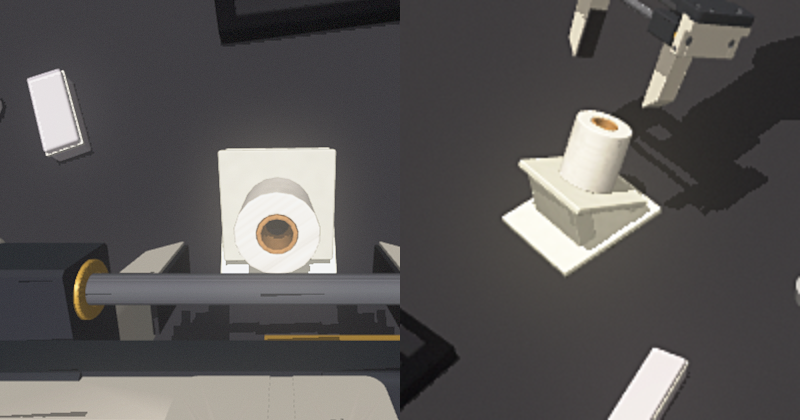

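The wrist view shows the roll's bore at (277,235), midway between the fingers (~165 and ~390); the scene crop shows jaws aligned above the roll. Joint 6 is near its limit, so I descend partly and check.

jog_arm(commands="-1 .021 .001 -.03 0 0 0;-1 .021 0 -.036 0 0 0;-1 .021 0 -.036 0 0 0;-1 0 0 0 0 0 0;-1 0 0 0 0 0 0")

```text
clock: 2.2
position: [0.5203, -0.2449, 0.1045]
ee_rot: [-1.893, 1.969, -0.526]
force: [0.6, 0.7, 1.6]
width: 0.999
```

```bash
python3 -c "
from plan import *
to(FOOT+.025*A,TILT)"
```

```text
t 2.2 shift [ 0.0692 -0.0022 -0.1262] turn [-0.     -0.0003 -0.0003] rows>= 0.9 F [0.6 0.7 1.6] w 0.999 q [ 0.74  0.37 -0.32  2.24 -0.97  0.12 -0.19]
```

jog_arm(commands="-1 0 0 0 .0006 .0139 0;-1 0 0 0 .0006 .0139 0;-1 0 0 0 .0006 .0139 0;-1 0 0 0 0 0 0;-1 0 0 0 0 0 0")

```text
clock: 2.7
position: [0.5232, -0.2417, 0.0991]
ee_rot: [-1.985, 2.05, -0.372]
force: [0.3, -0.1, -0.5]
width: 0.999
```

```bash
cat >> plan.py <<'E'
D15=np.deg2rad(15);T15=Ro.from_rotvec(-TILT[:,0]*D15).as_matrix()@TILT
def tcp(grasp,R):return np.array(grasp)+.019*R[:,2]
E
python3 -c "
from plan import *
print(T15[:,2]);to(tcp(FOOT+.042*A,T15),T15)"
```

```text
[ 0.25859639 -0.01076192 -0.96592551]
t 2.7 shift [ 0.0475 -0.0125 -0.1203] turn [-0.0011  0.0171 -0.0017] rows>= 0.8 F [ 0.3 -0.1 -0.5] w 0.999 q [ 0.28  0.38  0.2   2.15 -0.7   0.36 -0.52]
```

jog_arm(commands="-1 0 -.006 0 -.0005 .0085 -.0008;-1 0 -.006 0 -.0006 .0086 -.0009;-1 0 0 0 0 0 0;-1 .016 0 -.04 0 0 0;-1 0 0 0 0 0 0")

```text
clock: 3.2
position: [0.5261, -0.246, 0.0849]
ee_rot: [-2.036, 2.132, -0.275]
force: [-0.1, 0.1, 0.4]
width: 0.997
```

```bash
python3 -c "
from plan import *
to(tcp(FOOT+.042*A,T15),T15)"
```

```text
t 3.2 shift [ 0.0379  0.0017 -0.0728] turn [-0.0004 -0.0004  0.0006] rows>= 0.5 F [-0.1  0.1  0.4] w 0.997 q [ 0.14  0.44  0.35  2.08 -0.57  0.47 -0.69]
```

Good control again. Descend to the grasp pose.

jog_arm(commands="-1 .013 0 -.024 0 0 0;-1 .013 0 -.024 0 0 0;-1 .012 .0017 -.025 0 0 0;-1 0 0 0 0 0 0;-1 0 0 0 0 0 0")

```text
clock: 3.7
position: [0.5387, -0.2455, 0.0646]
ee_rot: [-2.038, 2.131, -0.277]
force: [0.2, 0.1, 0.2]
width: 1.001
```

jog_arm(commands="0.1 0 0 0 0 0 0;1 0 0 0 0 0 0;1 0 0 0 0 0 0;1 0 0 0 0 0 0;1 0 0 0 0 0 0", force=25)

```text
clock: 4.2
position: [0.5388, -0.2453, 0.065]
ee_rot: [-2.038, 2.13, -0.278]
force: [-2.3, 7.8, 1.1]
width: 0.613
```

```bash
python3 -c "
from plan import *
to(tcp(FOOT+.042*A,T15),T15)"
```

```text
t 4.2 shift [-0.0046 -0.0005 -0.0066] turn [-0.0002 -0.0003  0.0004] rows>= 0.0 F [-2.3  7.8  1.1] w 0.613 q [ 0.15  0.48  0.32  2.07 -0.6   0.44 -0.67]
```

jog_arm(commands="1 0 0 0 0 0 0;1 0 0 0 0 0 0;1 0 0 0 0 0 0;1 0 0 0 0 0 0;1 0 0 0 0 0 0")

```text
clock: 4.7
position: [0.5388, -0.2448, 0.0649]
ee_rot: [-2.038, 2.13, -0.277]
force: [-0.8, 4.7, 4.9]
width: 0.594
```

```bash
python3 -c "
from plan import *
to(tcp(FOOT+.042*A,T15),T15); print(status.observe()['ft_torque'])"
```

```text
t 4.7 shift [-0.0044 -0.0022 -0.0064] turn [-0.0003 -0.0003  0.0003] rows>= 0.0 F [-0.8  4.7  4.9] w 0.594 q [ 0.15  0.48  0.32  2.07 -0.6   0.44 -0.67]
[1.135248   0.42085461 0.38259605]
```

jog_arm(commands="1 0 0 0 0 0 0;1 -.0167 .0007 .0289 0 0 0;1 -.0167 .0007 .0289 0 0 0;1 -.0167 .0007 .0289 0 0 0;1 -.0167 .0007 .0289 0 0 0", force=40)

```text
clock: 5.2
position: [0.5185, -0.2449, 0.1006]
ee_rot: [-2.038, 2.131, -0.279]
force: [2.6, 3.6, -2.8]
width: 0.585
```

jog_arm(commands="1 -.0167 .0007 .0289 0 0 0;1 -.0167 .0007 .0289 0 0 0;1 -.0167 .0007 .0289 0 0 0;1 0 0 0.05 0 0 0;1 0 0 0 0 0 0")

```text
clock: 5.7
position: [0.5042, -0.2452, 0.1426]
ee_rot: [-2.036, 2.131, -0.282]
force: [0.2, -0.2, -1.3]
width: 0.589
```

```bash
python3 -c "
from plan import *
to(tcp(FOOT+.042*A,T15)+.07*A,T15)
d=grab('scene');save(d,'s2.png');cv2.imwrite('pics/c2.png',cv2.resize(cv2.imread('pics/s2.png')[20:230,90:370],(560,420)))"
```

```text
t 5.7 shift [-0.0057  0.004  -0.0632] turn [0.0001 0.0002 0.0006] rows>= 0.4 F [ 0.2 -0.2 -1.3] w 0.589 q [ 0.07  0.32  0.45  2.08 -0.46  0.58 -0.78]
```

View pics/c2.png

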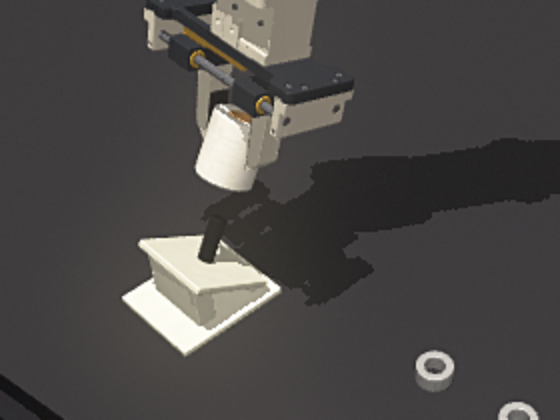

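```bash
cat >> plan.py <<'E'
RG=Ro.from_rotvec([-2.038,2.13,-.277]);PG=np.array([.5388,-.2450,.0649])
c=np.cross(A,[0,0,1]);c/=np.linalg.norm(c);UP=Ro.from_rotvec(c*T)
RP=(UP*RG).as_matrix();OFF=UP.apply(PG-FOOT)   # tcp offset from roll bottom when upright
SP=np.array([.547,.239,0])
E
python3 -c "
from plan import *
print(OFF,RP[:,2],SP+OFF+[0,0,.14]);to(SP+OFF+[0,0,.14],RP)"
```

```text
[-0.00278643  0.0006042   0.02460042] [-0.26019401  0.01170064 -0.96548546] [0.54421357 0.2396042  0.16460042]
t 5.75 shift [0.134  1.6142 0.0766] turn [0.0038 0.0836 0.0001] rows>= 9.7 F [ 0.8  0.7 -1.2] w 0.588 q [ 0.07  0.32  0.45  2.08 -0.46  0.58 -0.78]
```

jog_arm(commands="1 .009 .08 .04 .0003 .006 0;1 .009 .11 .04 .0003 .006 0;1 .009 .11 .04 .0003 .006 0;1 .009 .11 .04 .0003 .006 0;1 .009 .11 0 .0003 .006 0")

```text
clock: 6.25
position: [0.5178, -0.087, 0.1896]
ee_rot: [-2.136, 2.233, -0.079]
force: [-0.0, -0.0, -2.0]
width: 0.589
```

jog_arm(commands="1 .009 .11 0 .0003 .006 0;1 .009 .11 0 .0003 .006 0;1 .009 .11 0 .0003 .006 0;1 .009 .11 0 .0003 .006 0;1 .009 .11 0 .0003 .006 0")

```text
clock: 6.75
position: [0.5304, 0.0783, 0.1878]
ee_rot: [2.113, -2.21, -0.135]
force: [-0.1, 0.5, -1.1]
width: 0.588
```

jog_arm(commands="1 .009 .11 0 .0003 .006 0;1 .009 .11 0 .0003 .006 0;1 .009 .11 0 .0003 .006 0;1 .009 .11 0 .0003 .006 0;1 0 0 0 0 0 0")

```text
clock: 7.25
position: [0.541, 0.2147, 0.1864]
ee_rot: [2.041, -2.12, -0.296]
force: [0.1, 0.3, -1.2]
width: 0.587
```

```bash
python3 -c "
from plan import *
to(SP+OFF+[0,0,.14],RP)"
```

```text
t 7.25 shift [ 0.0109  0.083  -0.0727] turn [-0.0009 -0.0013 -0.0009] rows>= 0.7 F [ 0.1  0.3 -1.2] w 0.587 q [-0.66  0.58  0.43  1.53 -0.32  1.35 -1.76]
```

jog_arm(commands="1 .004 .04 -.01 -.0009 -.0013 -.0009;1 .007 .043 -.01 0 0 0;1 0 0 -.02 0 0 0;1 0 0 0 0 0 0;1 0 0 0 0 0 0")

```text
clock: 7.75
position: [0.5448, 0.2328, 0.1765]
ee_rot: [2.029, -2.138, -0.277]
force: [0.8, 0.2, -0.3]
width: 0.585
```

```bash
cat > fit.py <<'E'
from plan import *
from scipy.optimize import least_squares
to(SP+OFF+[0,0,.14],RP)
s=status.observe();b0=s['position']-OFF
def axis(x):return np.array([x[3],x[4],np.sqrt(1-x[3]**2-x[4]**2)])
def res(x,p):
    a=axis(x);w=p-x[:3];h=w@a;r=np.linalg.norm(w-h[:,None]*a,axis=1)
    return np.minimum(np.minimum(np.where((h>-.003)&(h<.063),abs(r-.027),1),np.where((r<.029)&(r>.009),np.minimum(abs(h-.06),abs(h)),1)),.006)
out=[]
for n in('scene','top'):
    d=grab(n);p=world(d).reshape(-1,3);c=d['pixels'].reshape(-1,3).astype(int)
    q=p[(np.linalg.norm(p-b0-[0,0,.03],axis=1)<.05)&(c.min(1)>100)&(p[:,2]>.11)]
    f=least_squares(res,[*b0,0,0],args=(q,),loss='soft_l1',f_scale=.002,x_scale=[.01,.01,.01,.1,.1])
    print(n,len(q),f.x.round(4),'pred',b0.round(4),'med',np.median(res(f.x,q)))
    save(d,n+'3.png')
    # spindle in the same view
    z=world(d).reshape(-1,3);k=z[(np.hypot(z[:,0]-.547,z[:,1]-.239)<.014)&(z[:,2]>.03)&(z[:,2]<.09)]
    if len(k)>20:print('spindle',len(k),least_squares(lambda x:np.hypot(k[:,0]-x[0],k[:,1]-x[1])-.008,[.547,.239],loss='soft_l1',f_scale=.001).x.round(4))
E
python3 fit.py; python3 -c "
import cv2
cv2.imwrite('pics/c3.png',cv2.resize(cv2.imread('pics/scene3.png')[180:400,320:560],(720,660))[:600])"
```

```text
t 7.75 shift [-0.0018  0.0225 -0.0397] turn [0.0005 0.0005 0.0012] rows>= 0.3 F [ 0.8  0.2 -0.3] w 0.585 q [-0.69  0.6   0.43  1.53 -0.33  1.33 -1.8 ]
scene 1117 [ 0.5482  0.2306  0.1505 -0.0032 -0.0041] pred [0.5475 0.2322 0.1519] med 0.0004094168962419549
spindle 237 [0.5473 0.2387]
top 436 [ 0.5477  0.2321  0.1523  0.0022 -0.009 ] pred [0.5475 0.2322 0.1519] med 0.0005782017311355067
spindle 37 [0.5467 0.2391]
```

View pics/c3.png

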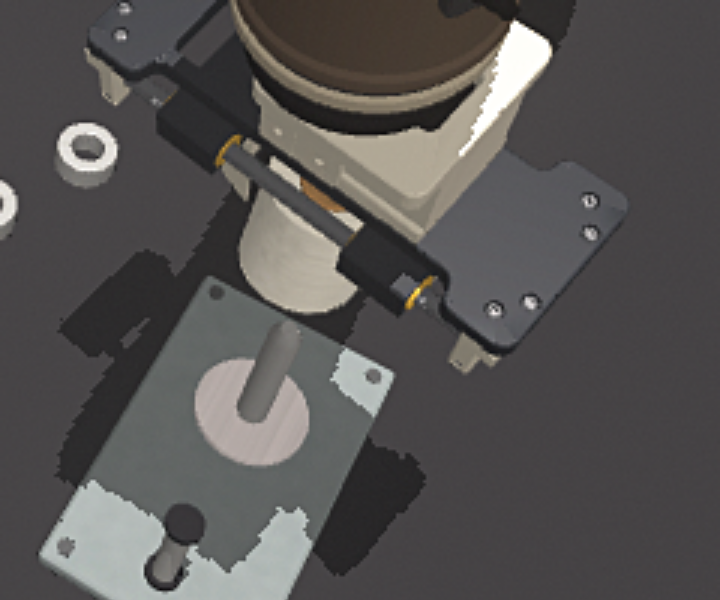

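Roll is upright in the hand (bottom ≈ (0.548,0.231,0.151)), with the spindle needing about -1 mm x, +7.5 mm y. Shift and lower in stages.

jog_arm(commands="1 -.0033 .0125 0 0 0 0;1 0 .0125 0 0 0 0;1 0 0 -.07 0 0 0;1 0 0 -.07 0 0 0;1 0 0 0 0 0 0")

```text
clock: 8.35
position: [0.5421, 0.2413, 0.1324]
ee_rot: [2.028, -2.135, -0.279]
force: [-1.0, 0.1, -1.4]
width: 0.594
```

```bash
python3 fit.py
```

```text
t 8.35 shift [ 0.0069 -0.0055  0.1074] turn [ 0.0006 -0.0001  0.001 ] rows>= 0.6 F [-1.   0.1 -1.4] w 0.594 q [-0.69  0.64  0.41  1.56 -0.35  1.25 -1.79]
scene 868 [0.5455 0.239  0.1064 0.0016 0.0008] pred [0.5449 0.2407 0.1078] med 0.0003712114307967609
spindle 184 [0.5473 0.2388]
top 386 [ 0.5456  0.2406  0.1092  0.0063 -0.0158] pred [0.5449 0.2407 0.1078] med 0.0006109556853246181
```

jog_arm(commands="1 .005 -.0025 0 0 0 0;1 0 0 -.04 0 0 0;1 0 0 -.04 0 0 0;1 0 0 -.04 0 0 0;1 0 0 0 0 0 0")

```text
clock: 8.95
position: [0.5439, 0.2401, 0.0963]
ee_rot: [2.028, -2.135, -0.279]
force: [0.1, -0.0, -1.3]
width: 0.587
```

jog_arm(commands="1 0 0 -.04 0 0 0;1 0 0 -.04 0 0 0;1 0 0 -.04 0 0 0;1 0 0 -.04 0 0 0;1 0 0 0 0 0 0")

```text
clock: 9.45
position: [0.5442, 0.2401, 0.0486]
ee_rot: [2.028, -2.136, -0.278]
force: [0.3, 0.8, -1.6]
width: 0.589
```

jog_arm(commands="1 0 0 -.01 0 0 0;1 0 0 -.006 0 0 0;1 0 0 0 0 0 0;1 0 0 0 0 0 0;1 0 0 0 0 0 0")

```text
clock: 9.95
position: [0.5456, 0.2406, 0.0462]
ee_rot: [2.031, -2.138, -0.277]
force: [-0.3, 0.1, -1.5]
width: 0.586
```

```bash
python3 -c "
from plan import *
to(SP+OFF+[0,0,.016],RP)"
```

```text
t 9.95 shift [-0.0045 -0.0032 -0.0185] turn [0.0003 0.0006 0.0011] rows>= 0.1 F [-0.3  0.1 -1.5] w 0.586 q [-0.67  0.74  0.38  1.62 -0.4   1.1  -1.74]
```

jog_arm(commands="1 0 0 -.006 0 0 0;1 0 0 0 0 0 0;1 0 0 -.006 0 0 0;1 0 0 0 0 0 0;1 0 0 0 0 0 0")

```text
clock: 10.45
position: [0.5453, 0.2405, 0.0421]
ee_rot: [2.031, -2.138, -0.277]
force: [-0.2, -0.2, -1.7]
width: 0.588
```

```bash
python3 -c "
from plan import *
to(SP+OFF+[0,0,.016],RP)"
```

```text
t 10.45 shift [-0.0035 -0.0029 -0.0051] turn [0.0004 0.0005 0.0011] rows>= 0.1 F [-0.2 -0.2 -1.7] w 0.588 q [-0.67  0.75  0.38  1.62 -0.4   1.09 -1.74]
```

jog_arm(commands="1 0 0 -.005 0 0 0;1 0 0 0 0 0 0;1 0 0 -.004 0 0 0;1 0 0 0 0 0 0;1 0 0 0 0 0 0")

```text
clock: 10.95
position: [0.5456, 0.2406, 0.0416]
ee_rot: [2.031, -2.138, -0.278]
force: [-3.5, -1.9, 18.1]
width: 0.589
```

jog_arm(commands="1 0 0 .003 0 0 0;-.3 0 0 0 0 0 0;-.6 0 0 0 0 0 0;-.6 0 0 0 0 0 0;-.6 0 0 0 0 0 0")

```text
clock: 11.45
position: [0.5453, 0.2405, 0.0402]
ee_rot: [2.03, -2.138, -0.277]
force: [-0.3, 1.5, -0.1]
width: 0.795
```

jog_arm(commands="-.6 0 0 .04 0 0 0;-.6 0 0 .06 0 0 0;-.6 0 0 .1 0 0 0;-.6 0 0 .1 0 0 0;-.6 0 0 .1 0 0 0")

```text
clock: 11.95
position: [0.5453, 0.2404, 0.1624]
ee_rot: [2.031, -2.138, -0.277]
force: [0.3, 0.6, 0.4]
width: 0.801
```

```bash
cat > chk.py <<'E'
from fit import *
for n in('scene','top'):
    d=grab(n);p=world(d).reshape(-1,3);c=d['pixels'].reshape(-1,3).astype(int)
    q=p[(np.hypot(p[:,0]-.547,p[:,1]-.239)<.034)&(p[:,2]>.02)&(p[:,2]<.085)&(c.min(1)>60)]
    f=least_squares(res,[.547,.239,.016,0,0],args=(q,),loss='soft_l1',f_scale=.002,x_scale=[.01,.01,.01,.1,.1]);print(n,len(q),f.x.round(4),np.median(res(f.x,q)))
    save(d,n+'4.png')
p=(.483,-.016,.12); to(p,DOWN)
E
python3 chk.py|tail -3;python3 -c "
import cv2
cv2.imwrite('pics/c4.png',cv2.resize(cv2.imread('pics/scene4.png')[180:400,320:560],(720,660))[:600])"
```

```text
scene 1482 [ 0.549   0.2383  0.0158 -0.0014 -0.0011] 0.00046588308535088635
top 554 [0.5483 0.2385 0.0172 0.0094 0.0056] 0.0006111189755569901
t 12.15 shift [-0.2093 -0.8554 -0.1386] turn [-0.0009 -0.0411  0.0081] rows>= 5.3 F [ 1.  -0.9 -0.3] w 0.802 q [-0.69  0.61  0.42  1.53 -0.34  1.3  -1.8 ]
```

View pics/c4.png

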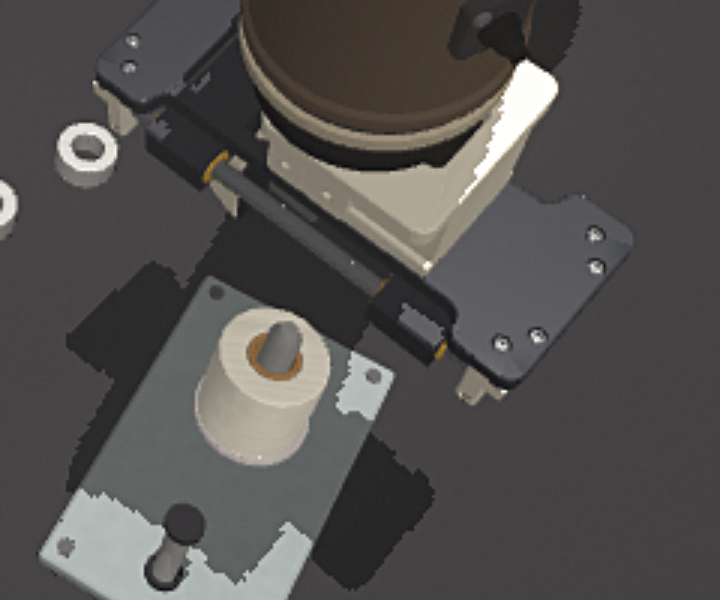

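Picture: the roll sits upright on the seat with the spindle tip through its bore (at 283,335); fit gives bottom 15.8–17 mm, upright. Now the ring.

jog_arm(commands="-.4 -.0209 -.0855 0 0 -.0041 .0008;-.4 -.0209 -.0855 0 0 -.0041 .0008;-.4 -.0209 -.0855 0 0 -.0041 .0008;-.4 -.0209 -.0855 0 0 -.0041 .0008;-.4 -.0209 -.0855 0 0 -.0041 .0008")

```text
clock: 12.65
position: [0.5129, 0.1111, 0.1595]
ee_rot: [2.127, -2.182, -0.147]
force: [0.2, 0.5, -0.1]
width: 0.698
```

jog_arm(commands="-.4 -.0209 -.0855 0 0 -.0041 .0008;-.4 -.0209 -.0855 0 0 -.0041 .0008;-.4 -.0209 -.0855 0 0 -.0041 .0008;-.4 -.0209 -.0855 0 0 -.0041 .0008;-.4 -.0209 -.0855 0 0 -.0041 .0008")

```text
clock: 13.15
position: [0.4815, -0.0169, 0.1597]
ee_rot: [-2.221, 2.221, 0.008]
force: [-0.6, -0.5, -0.1]
width: 0.701
```

jog_arm(commands="-.4 0 0 -.05 0 0 0;-.4 0 0 -.05 0 0 0;-.4 0 0 -.04 0 0 0;-.4 0 0 0 0 0 0;-.4 0 0 0 0 0 0")

```text
clock: 13.65
position: [0.4824, -0.016, 0.1181]
ee_rot: [-2.221, 2.221, 0.009]
force: [0.4, -0.3, 0.9]
width: 0.698
```

```bash
python3 -c "
from plan import *
to((.483,-.016,.12),DOWN)
for n in ('scene','wrist','top'):
    p=world(grab(n)).reshape(-1,3);q=p[(np.hypot(p[:,0]-.483,p[:,1]+.016)<.026)&(p[:,2]>.013)&(p[:,2]<.024)]
    if len(q)>30:
        print(n,len(q),((q.min(0)+q.max(0))/2).round(4),np.ptp(q,0).round(3))
"
```

```text
t 13.65 shift [ 0.0021 -0.0001  0.0062] turn [-0.0007 -0.0006  0.    ] rows>= 0.0 F [ 0.4 -0.3  0.9] w 0.698 q [-0.45  0.36  0.48  2.07 -0.24  0.77 -1.39]
scene 209 [ 0.4843 -0.0164  0.0171] [0.036 0.035 0.008]
wrist 1155 [ 0.4827 -0.0148  0.0167] [0.035 0.035 0.007]
```

jog_arm(commands="-.4 .002 0 -.11 0 0 0;-.4 0 0 -.11 0 0 0;-.4 0 0 -.1 0 0 0;-.4 0 0 -.04 0 0 0;-.4 0 0 0 0 0 0")

```text
clock: 14.3
position: [0.4826, -0.0161, 0.0096]
ee_rot: [2.221, -2.222, -0.01]
force: [-1.0, 0.2, -0.1]
width: 0.701
```

```bash
python3 -c "
from plan import *
to((.483,-.016,.006),DOWN)"
```

```text
t 14.3 shift [ 0.0015  0.0003 -0.0122] turn [-0.0007 -0.0007  0.0001] rows>= 0.1 F [-1.   0.2 -0.1] w 0.701 q [-0.34  0.54  0.36  2.15 -0.39  0.52 -1.26]
```

jog_arm(commands="-.4 .001 0 -.009 0 0 0;.4 0 0 0 0 0 0;1 0 0 0 0 0 0;1 0 0 0 0 0 0;1 0 0 0 0 0 0", force=25)

```text
clock: 14.8
position: [0.4839, -0.0159, 0.0082]
ee_rot: [-2.22, 2.22, 0.007]
force: [-0.2, 0.3, 1.0]
width: 0.4
```

jog_arm(commands="1 0 0 0 0 0 0;1 0 0 0 0 0 0;1 0 0 0 0 0 0;1 0 0 .02 0 0 0;1 0 0 .04 0 0 0")

```text
clock: 15.3
position: [0.4828, -0.0161, 0.0257]
ee_rot: [-2.221, 2.222, 0.01]
force: [0.2, 0.4, -1.2]
width: 0.376
```

jog_arm(commands="1 0 0 .12 0 0 0;1 0 0 .12 0 0 0;1 0 0 .12 0 0 0;1 0 0 .12 0 0 0;1 0 0 0 0 0 0")

```text
clock: 15.8
position: [0.4861, -0.0164, 0.1746]
ee_rot: [-2.215, 2.217, 0.001]
force: [0.0, -0.0, -1.1]
width: 0.374
```

```bash
python3 -c "
from plan import *
to((.548,.2385,.17),DOWN)"
```

```text
t 15.8 shift [ 0.2063  0.8495 -0.0153] turn [-0.001   0.0009  0.0001] rows>= 5.2 F [ 0.  -0.  -1.1] w 0.374 q [-0.5   0.28  0.54  2.01 -0.19  0.9  -1.44]
```

jog_arm(commands="1 .02 .085 0 0 0 0;1 .02 .085 0 0 0 0;1 .02 .085 0 0 0 0;1 .02 .085 0 0 0 0;1 .02 .085 0 0 0 0")

```text
clock: 16.3
position: [0.5132, 0.1123, 0.1697]
ee_rot: [-2.22, 2.221, 0.008]
force: [-0.0, 0.1, -1.0]
width: 0.372
```

jog_arm(commands="1 .02 .085 0 0 0 0;1 .02 .085 0 0 0 0;1 .02 .085 0 0 0 0;1 .02 .085 0 0 0 0;1 .02 .0845 0 0 0 0")

```text
clock: 16.8
position: [0.5432, 0.2396, 0.1696]
ee_rot: [-2.22, 2.221, 0.008]
force: [1.1, 0.8, 0.8]
width: 0.374
```

jog_arm(commands="1 0 0 -.05 0 0 0;1 0 0 -.05 0 0 0;1 0 0 -.02 0 0 0;1 0 0 0 0 0 0;1 0 0 0 0 0 0")

```text
clock: 17.3
position: [0.5437, 0.2386, 0.1342]
ee_rot: [-2.219, 2.221, 0.008]
force: [0.8, -0.2, 0.2]
width: 0.372
```

```bash
python3 -c "
from plan import *
to((.548,.2385,.134),DOWN)
for n in('scene','wrist','top'):
    d=grab(n);save(d,n+'5.png')
a=cv2.resize(cv2.imread('pics/scene5.png')[200:340,340:520],(540,420));b=cv2.imread('pics/wrist5.png')
cv2.imwrite('pics/c5.png',np.hstack([a,b])[:, :]); cv2.imwrite('pics/c5.png',cv2.resize(np.hstack([a,b]),(800,306)))
"
```

```text
t 17.3 shift [ 0.0143 -0.0003 -0.0006] turn [-0.0008 -0.0003  0.0001] rows>= 0.1 F [ 0.8 -0.2  0.2] w 0.372 q [-0.81  0.5   0.44  1.79 -0.27  0.92 -1.82]
```

View pics/c5.png

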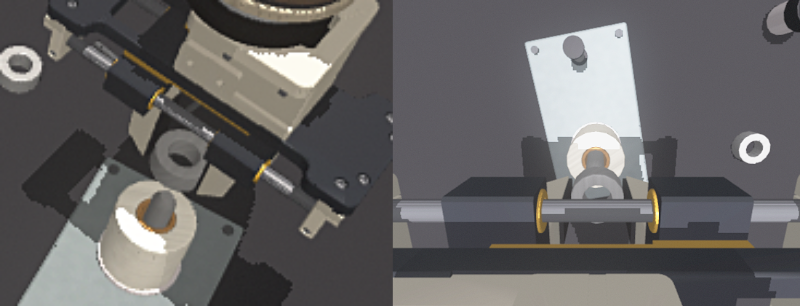

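The ring is held between the fingers (scene crop (180,155)), short of the spindle as seen from the wrist. Fitting its pose.

```bash
cat > ring.py <<'E'
from plan import *
from scipy.optimize import least_squares
s=status.observe();p0=s['position']
def res(x,p):
    a=np.array([x[3],x[4],np.sqrt(1-x[3]**2-x[4]**2)]);w=p-x[:3];h=w@a;r=np.linalg.norm(w-h[:,None]*a,axis=1)
    k=(h>-.002)&(h<.02)
    e=np.min([np.where(k,abs(r-.018),1),np.where(k,abs(r-.0095),1),np.where((r>.008)&(r<.0195),np.minimum(abs(h),abs(h-.018)),1)],0)
    return np.minimum(e,.004)
for n in('scene','wrist','top'):
    d=grab(n);p=world(d).reshape(-1,3)
    q=p[(np.hypot(p[:,0]-p0[0],p[:,1]-p0[1])<.03)&(abs(p[:,1]-p0[1])<.0165)&(p[:,2]>p0[2]-.012)&(p[:,2]<p0[2]+.02)]
    if len(q)<30: print(n,len(q));continue
    best=min((least_squares(res,[p0[0]+dx,p0[1],p0[2]-.006+dz,0,0],args=(q,),loss='soft_l1',f_scale=.001,x_scale=[.01,.01,.01,.1,.1]) for dx in(-.01,-.005,0,.005,.01) for dz in(-.004,0,.004)),key=lambda f:f.cost)
    print(n,len(q),best.x.round(4),np.median(res(best.x,q)).round(5),np.mean(res(best.x,q)).round(5))
    k=p[(np.hypot(p[:,0]-.547,p[:,1]-.239)<.014)&(p[:,2]>.08)&(p[:,2]<.0915)]
    if len(k)>10:print('  spindle',len(k),least_squares(lambda x:np.hypot(k[:,0]-x[0],k[:,1]-x[1])-.008,[.547,.239],loss='soft_l1',f_scale=.001).x.round(4))
print('tcp',p0)
E
python3 ring.py
```

```text
scene 533 [ 0.5427  0.2368  0.1262 -0.0057 -0.0097] 0.00051 0.00065
  spindle 46 [0.5474 0.2387]
wrist 2050 [ 0.542   0.2384  0.1262 -0.01    0.0026] 0.00027 0.00036
  spindle 107 [0.5466 0.2405]
top 0
tcp [0.54398505 0.23884497 0.13449142]ring.py:5: RuntimeWarning: invalid value encountered in sqrt
  a=np.array([x[3],x[4],np.sqrt(1-x[3]**2-x[4]**2)]);w=p-x[:3];h=w@a;r=np.linalg.norm(w-h[:,None]*a,axis=1)
```

jog_arm(commands="1 .0155 .0067 0 0 0 0;1 0 0 -.03 0 0 0;1 0 0 -.03 0 0 0;1 0 0 0 0 0 0;1 0 0 0 0 0 0")

```text
clock: 18.1
position: [0.5478, 0.2406, 0.1151]
ee_rot: [-2.221, 2.221, 0.008]
force: [0.4, 0.3, -0.5]
width: 0.369
```

```bash
python3 ring.py 2>/dev/null
```

```text
scene 483 [ 0.5466  0.2384  0.1066 -0.0086  0.0138] 0.00048 0.00062
  spindle 48 [0.5474 0.2387]
wrist 2049 [ 0.5462  0.2402  0.1072 -0.0132  0.0017] 0.00027 0.00037
top 0
tcp [0.54781489 0.24059549 0.11507386]
```

jog_arm(commands="1 .002 .0005 -.02 0 0 0;1 0 0 -.02 0 0 0;1 0 0 -.015 0 0 0;1 0 0 0 0 0 0;1 0 0 0 0 0 0")

```text
clock: 18.75
position: [0.5487, 0.2409, 0.099]
ee_rot: [-2.22, 2.221, 0.008]
force: [-0.3, 0.0, -0.7]
width: 0.374
```

jog_arm(commands="1 0 0 -.015 0 0 0;1 0 0 -.015 0 0 0;1 0 0 -.01 0 0 0;1 0 0 0 0 0 0;1 0 0 0 0 0 0")

```text
clock: 19.25
position: [0.5488, 0.241, 0.0871]
ee_rot: [-2.22, 2.221, 0.008]
force: [0.6, 0.3, -0.6]
width: 0.374
```

jog_arm(commands="1 0 0 -.005 0 0 0;1 0 0 0 0 0 0;1 0 0 -.004 0 0 0;1 0 0 0 0 0 0;1 0 0 0 0 0 0")

```text
clock: 19.75
position: [0.5488, 0.241, 0.0845]
ee_rot: [-2.22, 2.221, 0.008]
force: [0.4, 0.1, -1.2]
width: 0.375
```

jog_arm(commands=".2 0 0 0 0 0 0;-.1 0 0 0 0 0 0;-.2 0 0 0 0 0 0;-.2 0 0 0 0 0 0;-.2 0 0 0 0 0 0")

```text
clock: 20.25
position: [0.5488, 0.2411, 0.0846]
ee_rot: [-2.22, 2.22, 0.008]
force: [0.1, -0.2, 0.5]
width: 0.598
```

jog_arm(commands="-.2 0 0 .03 0 0 0;-.2 0 0 .06 0 0 0;-.2 0 0 .12 0 0 0;-.2 0 0 .12 0 0 0;-.2 0 0 .12 0 0 0")

```text
clock: 20.75
position: [0.5487, 0.2408, 0.2216]
ee_rot: [-2.22, 2.221, 0.008]
force: [0.8, 0.6, 0.4]
width: 0.6
```

jog_arm(commands="-.2 -.1 0 0 0 0 0;-.2 -.12 0 0 0 0 0;-.2 -.12 0 0 0 0 0;-.2 0 0 0 0 0 0;-.2 0 0 0 0 0 0")

```text
clock: 21.25
position: [0.4466, 0.2414, 0.2205]
ee_rot: [-2.22, 2.218, 0.008]
force: [1.2, 0.1, -0.8]
width: 0.601
```

```bash
cat > fin.py <<'E'
from plan import *
import importlib.util
from scipy.optimize import least_squares
src=open('ring.py').read().split('for n in(')[0].replace('from plan import *','');exec(src)
for n in('scene','top'):
    d=grab(n);save(d,n+'6.png');p=world(d).reshape(-1,3)
    q=p[(np.hypot(p[:,0]-.547,p[:,1]-.239)<.021)&(p[:,2]>.078)&(p[:,2]<.099)]
    q=q[~(np.hypot(q[:,0]-.547,q[:,1]-.239)<.0088)]
    f=least_squares(res,[.547,.239,.076,0,0],args=(q,),loss='soft_l1',f_scale=.001,x_scale=[.01,.01,.01,.1,.1]);print(n,len(q),f.x.round(4),np.median(res(f.x,q)))
print(status.observe()['position'],status.observe()['width'])
cv2.imwrite('pics/c6.png',cv2.resize(cv2.imread('pics/scene6.png')[180:400,320:560],(720,660))[:600])
E
python3 fin.py
```

```text
scene 462 [ 0.5473  0.2388  0.0759 -0.0067 -0.0034] 0.0005135788857596208
top 288 [0.5468 0.2392 0.0775 0.0164 0.0194] 0.000703320123398089
[0.44789707 0.24105926 0.220168  ] 0.5983944415400034
```

View pics/c6.png

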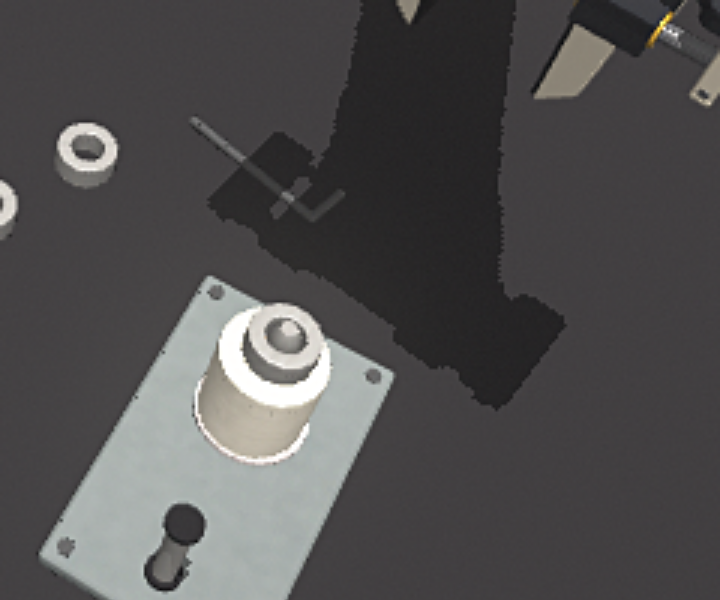

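The picture shows the ring flat on the roll at (286,340), with the spindle tip through it. The hex key and the other rings are undisturbed. Handing in.

```bash
python3 -c "
from cell import arm
print(arm.sign_off())"
```

```text
the job is handed in; nothing more can be done
None
```

The roll is on the dispenser spindle, down on its seat. The steel ring (the one that started farthest right) lies flat on top of it. The arm let go and backed about 0.1 m away, and I handed the job in at about 21 s; sign-off gives no verdict.

- **Roll:** measured after release and before the ring went on, its lower end was 15.8 mm (scene camera) to 17.2 mm (top camera) above the bench; the seat is at 16 mm. It was within 2 mm of the spindle axis. Its tilt was under 0.2° by the scene camera and about 0.6° by the top camera.
- **Ring:** its underside is 75.9 mm (scene camera) to 77.5 mm (top camera) above the bench; 76 mm is ideal. It is centred to under 1 mm. Its tilt was 0.4° by the scene camera and 1.5° by the top camera, inside the 6.8° limit.
- **Disagreements:** the gripper read about 34.5 mm on the 36 mm ring, which I couldn't explain. The camera fits showed the ring held centred and level anyway. The two cameras differ by 1–2 mm in height, about their calibration error.
- **Roll grasp:** joint 6 reached its lower limit on the first approach, so I gripped the roll with the tool tilted 15° less than the peg and turned it upright on the way. Seating it took a press of about 18 N.
- **Bystanders:** the hex key was where it started in the last picture. I never went near the eyepiece or slide box at low height, but I didn't re-measure either one at the end.

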